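# Refit the return spring of a bench strip cutter

## Robot

A 7-joint arm with a two-finger parallel gripper is mounted at the origin on the work surface. World frame = base frame: x ahead of the robot, y to its left, z up, the work surface at z = 0. Lengths are in m, angles in rad, forces in N, time in s.
With the tool pointing down it reaches from about 0.4 to 0.85 m from the base axis. Payload 10.4 kg.
Tool frame: the origin (TCP) lies midway between the tips of the shut fingers; the grasp point (between the pads) lies 19 mm behind it (robot.tcp_to_grasp is the distance from the TCP to the grasp point, in m); z points along the fingers, y is the line along which they close (so a half turn about z gives the same grasp; the last joint's range is limited). The gripper opens to 87 mm and grips with 3 to 60 N. Pads are 19 mm wide; open, the fingers measure 117 mm over their backs; the gripper's body (75 mm by 190 mm) begins 51 mm behind the grasp point.
Start: joints at [-1.163, 0.332, -0.065, 1.46, 0.022, 1.35, -0.088], TCP at [0.261, 0.568, 0.223] pointing down, gripper open.
Joint ranges: [-2.6, 2.6], [-0.5, 2.12], [-1.47, 1.34], [0.16, 2.42], [-1.27, 4.41], [0.06, 2.06], [-2.6, 2.6]. Speed limits (rad/s): [2.22, 2.22, 2.79, 2.79, 3.14, 3.14, 3.14].

## Interface

Orientations are given as a 3x3 rotation matrix whose columns are the frame's x, y, z axes.
In Python, from bench import robot gives the robot as it stands.
- The arm moves only by the tool drive_tool, never from a script. Its arguments are lists of equal length, an entry for each row: "slide": the shift along the tool's x, y, z in cm, a list of three; "angular": the turn, a rotation vector about the tool's x, y, z in degrees, a list of three; "claw": the opening, from 0 (shut) to 1 (fully open). A call has 1 to 20 rows; each row is the pose to reach, as a shift and turn from the pose commanded when the call began, along the tool's axes at that moment; what a row does not reach only later rows make up. A row lasts 1/10 s, in which the tool goes at most 50 mm and 8.59 degrees, less where a joint would pass 70% of its speed; a pose out of reach is approached as far as the arm can. A call with a gripper value outside its range is refused whole. The fingers move at their own pace and stop on an object; "grip_force" is the grip in N (left out, the last holds). Time passes only in rows, so rows that repeat a pose let the fingers close. It gives the time, the measured TCP pose, the force, the opening and the grip force at its end, in the units of the state.
- robot.state(): the state, without advancing time (a new reading comes with each control period).
- robot.read_camera(name): name is "scene" or "top" or "wrist"; returns a dict with "frame" (420x560x3 uint8, blue, green, red), "K" (3x3 intrinsics, pixels), "rvec" (rotation vector, rad) and "tvec" (3), from world to camera coordinates, as OpenCV has them. Camera axes: x right, y down, z forward; pixel columns grow to the right and rows downward; lengths in m; the calibration is good to about 2 mm. A picture is of the moment at which its call begins. There is no depth.
- robot.close_job(): hands the job in; it is judged then, once.
The state is a dict: "time_s": time; "joints": joint angles; "joint_velocities": joint speeds; "effort": joint torques, N m; "tcp_pos": TCP position; "tool_rot": TCP orientation; "ft_force": force on the tool from outside, world axes, zero at the start; "torque": the same for the moment, N m; "grip_width": finger opening in m; "grip_force": force on a finger pad.
Only numpy, scipy, OpenCV 4.12 (cv2) and the standard library are available. Lean on these libraries where they do the work, as an engineer would, in place of code of your own. Each camera call takes 0.05 s, during which the arm holds its last target. There are 200 camera calls.

## Task

The lever return spring of the strip cutter has come off and lies on the bench. First push its hook all the way down into the hole of the anchor plate, feeling for the hole gently because the plate may be clamped off the middle of its slots; then stretch the spring, lift its loop over the head of the lever post and let it settle under the head, so that the spring stays fitted and taut. Do not force the hook (30 N at most on it), do not stretch the spring more than 45 mm, and leave the mug, the hammer and the tape roll where they are.

Things in the scene. Friction and masses are not known exactly. Their poses are not given: they have to be found in the camera images.
- hook_block (a point): Centre of the spring's hook-end block, dark steel, 22 long x 14 wide x 34 mm high, to be gripped across its width. Spring axes: x from hook to loop, y across, z up. The spring (0.16 kg, 135 mm long) starts on the bench, standing on hook and loop, blocks upward. It does not bend, it only lengthens along x. Coil and hook block are one piece.
- loop_block (a point): Centre of the loop-end block, same size and height as the hook-end block (22 x 14 x 34 mm), 83 mm from it along the spring's x when not stretched. The loop is fixed to it; the coil, 18 mm thick, lies between the blocks. Axes as the spring's.
- hook: The hook: a leg 6 mm in diameter and 13 mm long, straight down from the middle of the hook-end block's underside; a toe at its foot (5 mm wide, 4 mm high) sticks out towards the loop, to 5.5 mm from the leg's axis. Origin: on the leg's axis at its lower end, 30 mm below the block's centre; axes as the spring's.
- loop (a point): Centre of the loop's lower face. The loop is a flat steel ring, 17 mm inside, 26 mm outside, 6 mm thick, level with the foot of the hook (30 mm below the block's centre), 27 mm beyond the centre of the loop-end block.
- pull (a joint): How far the spring is stretched (m): 0 at rest, when hook and loop are 110 mm apart. The pull is 2 N at 0 and grows 0.25 N per mm; the spring is spoilt beyond 45 mm. Fitted, it is stretched by some 14 to 31 mm.
- cutter: Strip cutter, fixed: grey plate 245 x 96 x 14 mm, anchor near one end, post 140 mm from it, cutter head (44 mm high) 34 mm past the post. Origin: on the bench under the middle of the anchor's slots; x to the post, z up. A 40 mm wide rail from anchor to post, top 20 mm high, level with the lever bar, carries the loop. Lever grip 45 mm high, out to y = 235 mm.
- anchor_mid (a point): Middle of the anchor's slots, at the height of its top (33 mm above the bench). The anchor is a steel bridge: plate 44 x 34 x 6 mm, 11 mm through hole in its middle, hollow below. Its hole lies up to 8 mm either way from this point along the cutter's x (untold), 0 in y. Hook fully in: block on the plate, foot 20 mm above the bench; the pull draws the toe under the plate.
- post (a point): Foot of the lever's post, on its axis, on the lever bar (20 mm above the bench). Steel neck 8 mm in diameter, 8 mm high, then a round head 12 mm in diameter, chamfered on top; 13 mm high in all. Pulled by the spring, the loop bears on the neck's far side, its centre about 4.5 mm nearer the anchor than the post.
- mug: Bystander: white mug, 76 mm wide, 85 mm high; origin under its centre.
- hammer: Bystander: hammer, 260 mm long, lying; origin under its middle.
- tape: Bystander: brass-coloured tape roll, 70 mm wide, 20 mm high; origin under its centre.
Not all that is in view belongs to the job. What is shaped like the part that bears hook_block but blue or orange is not meant.

How it is judged:
By the outcome, as a careful person would: the job done as asked, in the order asked, and still so for the second after the job is handed in, with the robot touching nothing.
It also fails if it takes over 69 s, if anything falls off the work surface, if the arm or the gripper's body presses on something with over 40 N, if the wrist force passes 120 N, or if a joint passes its speed limit or range.

## Working session

There is one attempt and no reset: what is moved stays moved. The work goes in short steps, Python scripts to look and compute and a tool call to move; the robot and the scene stay as the last step left them, time stands still between calls to the robot, and variables do not carry over. Pictures are saved under pics/ and viewed, at most 10 in all, crops included, and the job is handed in when it is done.

Besides the shell and the picture viewer there is one more tool, called as name(argument=value, ...) on one line, values as JSON. drive_tool: Moves the arm, as the interface text tells. Its arguments: {"type":"object","properties":{"slide":{"type":"array","items":{"type":"array","items":{"type":"number"}}},"angular":{"type":"array","items":{"type":"array","items":{"type":"number"}}},"claw":{"type":"array","items":{"type":"number"}},"grip_force":{"type":"number"}},"required":["slide","angular","claw"]}

```bash
mkdir -p pics
python3 - <<'E'
from bench import robot
import cv2,json
s=robot.state();print({k:s[k] for k in('time_s','tcp_pos','tool_rot','ft_force','grip_width')})
for n in('scene','top'):
    c=robot.read_camera(n);cv2.imwrite(f'pics/{n}0.png',c['frame']);print(n,c['K'],c['rvec'],c['tvec'])
E
```

```text
{'time_s': 0.0, 'tcp_pos': array([0.26084762, 0.56753434, 0.22174846]), 'tool_rot': array([[-9.08644137e-01,  4.17571011e-01, -5.32689556e-04],
       [ 4.17571343e-01,  9.08643145e-01, -1.34484489e-03],
       [-7.75435273e-05, -1.44442132e-03, -9.99998954e-01]]), 'ft_force': array([0.05271441, 0.09169305, 0.62339038]), 'grip_width': 0.08688871080174423}
scene [[403.4673212    0.         274.77100404]
 [  0.         403.4673212  205.57986356]
 [  0.           0.           1.        ]] [ 2.40157223  1.03994621 -0.28633242] [-0.32374041 -0.29799535  1.2409262 ]
top [[471.80404987   0.         272.89804263]
 [  0.         471.80404987 210.77116868]
 [  0.           0.           1.        ]] [ 2.15846622 -2.14444126  0.15396657] [-0.0204751   0.49183735  1.00860187]
```

View pics/scene0.png

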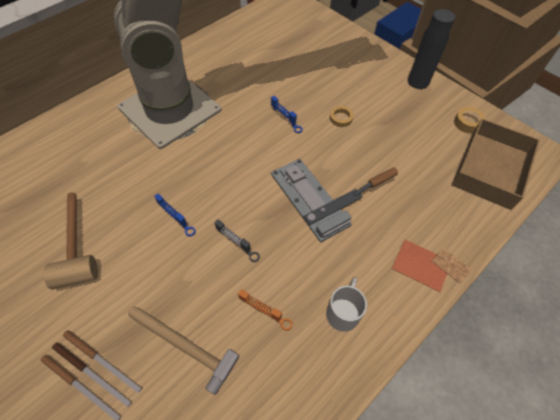

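View pics/top0.png

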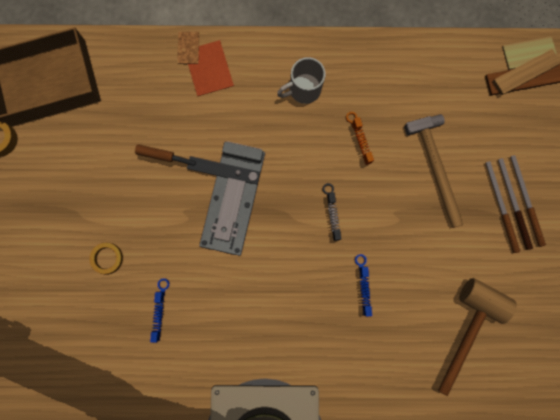

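The candidates in the top view are:
- dark/grey spring at (333,212)
- orange at (361,138)
- blue at (158,312)
- blue at (364,287)

Only the grey one is dark steel, so it is the one meant. Its loop is at (328,188) and its hook end at about (336,235). The cutter's anchor is near (224,230) and the post near (253,176). I'll confirm in a crop.

Run:
```python
import cv2
a=cv2.imread('pics/top0.png')[130:265,190:350]
cv2.imwrite('pics/crop.png',cv2.resize(a,None,fx=5,fy=4.4444*1,interpolation=cv2.INTER_CUBIC) if 0 else cv2.resize(a,(640,540),interpolation=cv2.INTER_CUBIC))
```

```text
(no output)
```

View pics/crop.png

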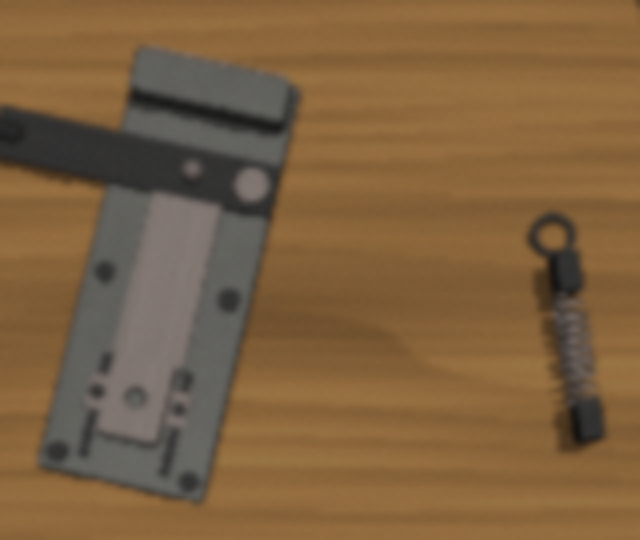

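Confirmed: this is the dark steel spring, with its loop at (328,188.7) and the top of the hook block at about (337,234). The post head is at (238.2,172) and the plate hole at (224,229.2).

```bash
cat > h.py <<'E'
import numpy as np,cv2
from bench import robot
def w2(c,u,v,z):
    R=cv2.Rodrigues(np.array(c['rvec'],float))[0];t=np.array(c['tvec'],float).ravel()
    d=R.T@np.linalg.inv(c['K'])@[u,v,1];o=-R.T@t
    return o+d*(z-o[2])/d[2]
def px(c,p):
    return cv2.projectPoints(np.array([p],float),np.array(c['rvec'],float),np.array(c['tvec'],float),np.array(c['K']),None)[0].ravel()
def rel(T,R,p): return R.T@(np.array(p)-T)*100
E
python3 - <<'E'
from h import *
np.set_printoptions(precision=4,suppress=True)
c=robot.read_camera('top');s=robot.state()
L=w2(c,328,188.7,.006);H=w2(c,337,234,.047);LB=w2(c,331.5,197.7,.047);P=w2(c,238.2,172,.033);A=w2(c,224,229.2,.033)
print('loop',L,'hook',H,'lb',LB,'post',P,'hole',A)
print('LH',np.linalg.norm((L-H)[:2]),np.degrees(np.arctan2(*(L-H)[1::-1])),np.degrees(np.arctan2(*(LB-H)[1::-1])),'PA',np.linalg.norm((P-A)[:2]),np.degrees(np.arctan2(*(P-A)[1::-1])))
R=s['tool_rot'];print('tool y ang',np.degrees(np.arctan2(R[1,1],R[0,1])))
w=robot.read_camera('wrist')
print(rel(s['tcp_pos'],R,H), rel(s['tcp_pos'],R,-cv2.Rodrigues(w['rvec'])[0].T@w['tvec']),R.T@cv2.Rodrigues(w['rvec'])[0].T)
E
```

```text
loop [ 0.5477 -0.1431  0.006 ] hook [ 0.4402 -0.1566  0.047 ] lb [ 0.52   -0.1455  0.047 ] post [0.5792 0.0609 0.033 ] hole [0.4505 0.09   0.033 ]
LH 0.10832292212257501 7.174490978023407 7.897233482901361 PA 0.13198891241435196 -12.747052761495189
tool y ang 65.3196838913451
[-46.5394 -58.2995  17.5599] [  7.783   -0.0321 -16.2944] [[ 0.     -0.9603 -0.2791]
 [ 1.      0.0002 -0.0006]
 [ 0.0006 -0.2791  0.9603]]
```

Run:
```python
from h import *
s=robot.state();print(rel(s['tcp_pos'],s['tool_rot'],[.44,-.157,.15]))
```

```text
[-46.53212332 -58.36480706   7.2596978 ]
```

drive_tool(slide=[[-46.5, -58.4, 0], [-46.5, -58.4, 0], [-46.5, -58.4, 0], [-46.5, -58.4, 0], [-46.5, -58.4, 0], [-46.5, -58.4, 0], [-46.5, -58.4, 0], [-46.5, -58.4, 0], [-46.5, -58.4, 0], [-46.5, -58.4, 0], [-46.5, -58.4, 0], [-46.5, -58.4, 0], [-46.5, -58.4, 7.3], [-46.5, -58.4, 7.3], [-46.5, -58.4, 7.3], [-46.5, -58.4, 7.3], [-46.5, -58.4, 7.3], [-46.5, -58.4, 7.3], [-46.5, -58.4, 7.3], [-46.5, -58.4, 7.3]], angular=[[0, 0, -32.2], [0, 0, -32.2], [0, 0, -32.2], [0, 0, -32.2], [0, 0, -32.2], [0, 0, -32.2], [0, 0, -32.2], [0, 0, -32.2], [0, 0, -32.2], [0, 0, -32.2], [0, 0, -32.2], [0, 0, -32.2], [0, 0, -32.2], [0, 0, -32.2], [0, 0, -32.2], [0, 0, -32.2], [0, 0, -32.2], [0, 0, -32.2], [0, 0, -32.2], [0, 0, -32.2]], claw=[0.7, 0.7, 0.7, 0.7, 0.7, 0.7, 0.7, 0.7, 0.7, 0.7, 0.7, 0.7, 0.7, 0.7, 0.7, 0.7, 0.7, 0.7, 0.7, 0.7])

```text
time_s: 2.2
tcp_pos: [0.44, -0.1558, 0.15]
tool_rot: [[-0.991, -0.133, 0.001], [-0.133, 0.991, 0.001], [-0.001, 0.001, -1.0]]
ft_force: [-0.3, 0.4, -0.4]
grip_width: 0.061
grip_force: 0.0
```

Run:
```python
from h import *
c=robot.read_camera('wrist');cv2.imwrite('pics/w1.png',c['frame'])
s=robot.state();R=s['tool_rot'];print(np.degrees(np.arctan2(R[1,1],R[0,1])),px(c,[.44,-.157,.047]),px(c,[.5477,-.1431,.006]),px(c,s['tcp_pos']))
```

```text
97.61427757080227 [278.67643686 205.2759113 ] [278.53803545 291.52406915] [279.67970359 257.81120906]
```

View pics/w1.png

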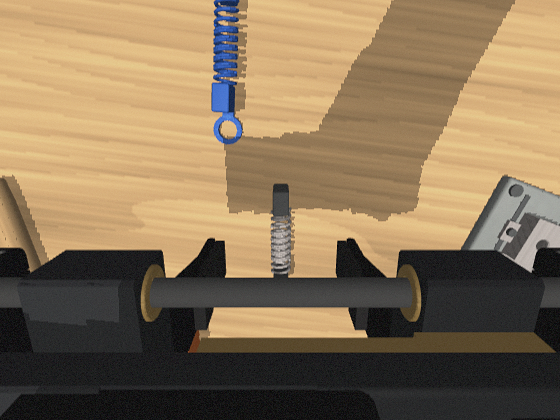

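The dark block spans columns 273–288 and rows 184–214. Its top-face centre is about (280.5,202.5), so it is nearly aligned with the gripper but about 2 mm closer to the robot. The orange and blue springs stay clear.

drive_tool(slide=[[0.2, 0, 5], [0.2, 0, 9], [0.2, 0, 11.5], [0.2, 0, 12.9], [0.2, 0, 12.9], [0.2, 0, 12.9], [0.2, 0, 12.9], [0.2, 0, 12.9], [0.2, 0, 12.9], [0.2, 0, 12.9], [0.2, 0, 12.9]], angular=[[0, 0, 0], [0, 0, 0], [0, 0, 0], [0, 0, 0], [0, 0, 0], [0, 0, 0], [0, 0, 0], [0, 0, 0], [0, 0, 0], [0, 0, 0], [0, 0, 0]], claw=[0.7, 0.7, 0.7, 0.7, 0.7, 0.0, 0.0, 0.0, 0.0, 0.0, 0.0], grip_force=40)

```text
time_s: 3.35
tcp_pos: [0.4378, -0.1571, 0.0207]
tool_rot: [[-0.991, -0.131, 0.0], [-0.131, 0.991, 0.0], [-0.0, 0.0, -1.0]]
ft_force: [-0.3, 0.2, -0.2]
grip_width: 0.0208
grip_force: 0.0
```

drive_tool(slide=[[0, 0, 0], [0, 0, 0], [0, 0, 0], [0, 0, 0], [0, 0, -3], [0, 0, -6], [0, 0, -9], [0, 0, -9]], angular=[[0, 0, 0], [0, 0, 0], [0, 0, 0], [0, 0, 0], [0, 0, 0], [0, 0, 0], [0, 0, 0], [0, 0, 0]], claw=[0, 0, 0, 0, 0, 0, 0, 0])

```text
time_s: 4.15
tcp_pos: [0.4396, -0.1577, 0.1136]
tool_rot: [[-0.991, -0.131, 0.005], [-0.131, 0.991, 0.0], [-0.005, -0.001, -1.0]]
ft_force: [0.4, -0.2, -2.6]
grip_width: 0.0138
grip_force: 40.0
```

Run:
```python
from h import *
s=robot.state();print(rel(s['tcp_pos'],s['tool_rot'],[.4505,.09,.11]),s['tcp_pos'],s['grip_force'])
```

```text
[-4.31235366 24.41825667  0.36982731] [ 0.43960578 -0.1577233   0.11359518] 39.99529388733208
```

Run:
```python
from h import *
s=robot.state();print(rel(s['tcp_pos'],s['tool_rot'],[.509,.077,.13]))
```

```text
[-9.95323105 22.36457357 -1.59877324]
```

drive_tool(slide=[[-9.95, 22.35, -1.6], [-9.95, 22.35, -1.6], [-9.95, 22.35, -1.6], [-9.95, 22.35, -1.6], [-9.95, 22.35, -1.6], [-9.95, 22.35, -1.6], [-9.95, 22.35, -1.6], [-9.95, 22.35, -1.6], [-9.95, 22.35, -1.6]], angular=[[0, 0, 20], [0, 0, 20], [0, 0, 20], [0, 0, 20], [0, 0, 20], [0, 0, 20], [0, 0, 20], [0, 0, 20], [0, 0, 20]], claw=[0, 0, 0, 0, 0, 0, 0, 0, 0])

```text
time_s: 5.05
tcp_pos: [0.5066, 0.0754, 0.1261]
tool_rot: [[-0.976, 0.219, -0.001], [0.219, 0.976, -0.0], [0.001, -0.001, -1.0]]
ft_force: [-0.3, 0.0, -1.9]
grip_width: 0.0137
grip_force: 40.0
```

Run:
```python
from h import *
c=robot.read_camera('wrist');cv2.imwrite('pics/w2.png',cv2.resize(c['frame'][0:320,100:500],None,fx=1.8,fy=1.8,interpolation=cv2.INTER_CUBIC))
np.savez('w2.npz',**{k:c[k] for k in('K','rvec','tvec')})
s=robot.state();R=s['tool_rot'];print(s['tcp_pos'],s['ft_force'],np.degrees(np.arctan2(R[1,1],R[0,1])),px(c,[.4505,.09,.033]),px(c,[.4505,.09,.033])*1.8-[180,0])
```

```text
[0.5067125  0.07561835 0.1262634 ] [ 0.63420715 -0.14836445 -2.43763736] 77.36805853937943 [283.26425996 137.88871805] [329.87566792 248.19969249]
```

View pics/w2.png

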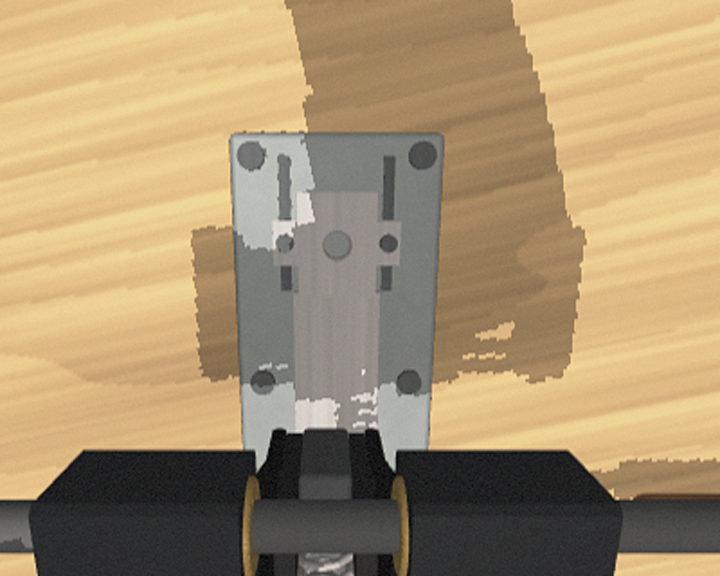

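The plate hole is at crop (337,244), which is (287.2,135.6) in the full frame. The plate and rail axis run vertically at column 337, so the spring is parallel to the cutter. The held block is at column 326.

Run:
```python
from h import *
np.set_printoptions(precision=4,suppress=True)
c=dict(np.load('w2.npz'));s=robot.state();R=s['tool_rot'];T=s['tcp_pos']
f=lambda u,v,z:w2(c,u/1.8+100,v/1.8,z)
h=f(337,244,.033);print('hole',h)
a=[f(231,134,.014),f(443,134,.014),f(245,430,.014),f(430,430,.014)]
d=(a[2]+a[3]-a[0]-a[1])[:2];print('angle',np.degrees(np.arctan2(d[1],d[0])))
b=f(327,465,T[2]+.009+.017);print('block top edge pt',b, 'rel',rel(T,R,b))
print('edges',[rel(T,R,f(u,v,T[2]+.026)) for u,v in((303,431),(350,431),(325,477))])
print('move',rel(T,R,[*h[:2],.1]),'shaft angle',np.degrees(np.arctan2(R[1,1],R[0,1]))-90)
```

```text
hole [0.4494 0.0934 0.033 ]
angle -12.192844205007718
block top edge pt [0.4947 0.0786 0.1523] rel [ 1.2406  0.0234 -2.5994]
edges [array([ 2.1814, -0.5851, -2.5988]), array([ 2.182 ,  0.6045, -2.5991]), array([ 0.9004, -0.0281, -2.5996])]
move [5.9767 0.4822 2.6291] shaft angle -12.631941460620567
```

drive_tool(slide=[[4, 0.5, 2], [6.1, 0.5, 3.5], [6.15, 0.5, 6], [6.15, 0.5, 6.4], [6.15, 0.5, 6.4], [6.15, 0.5, 6.4], [6.15, 0.5, 6.4]], angular=[[0, 0, 0], [0, 0, 0], [0, 0, 0], [0, 0, 0], [0, 0, 0], [0, 0, 0], [0, 0, 0]], claw=[0, 0, 0, 0, 0, 0, 0])

```text
time_s: 5.8
tcp_pos: [0.4491, 0.0955, 0.0635]
tool_rot: [[-0.976, 0.217, 0.002], [0.217, 0.976, 0.001], [-0.001, 0.001, -1.0]]
ft_force: [0.3, 0.0, -0.8]
grip_width: 0.0136
grip_force: 40.0
```

Run:
```python
from h import *
np.set_printoptions(precision=4,suppress=True)
c=robot.read_camera('wrist');cv2.imwrite('pics/w3.png',cv2.resize(c['frame'][150:300,180:380],None,fx=4,fy=4,interpolation=cv2.INTER_CUBIC))
np.savez('w3.npz',**{k:c[k] for k in('K','rvec','tvec')})
s=robot.state();T=s['tcp_pos'];R=s['tool_rot'];f=T+R@[-.001,0,.0207];pr=lambda p:(px(c,p)-[180,150])*4
print(T,s['ft_force'],'foot',pr(f),'hole',pr([.4494,.0934,.033]),rel(T,R,[.4494,.0934,.033]))
```

```text
[0.4489 0.0956 0.0634] [ 0.516   0.6065 -0.9732] foot [403.4549 377.8304] hole [390.6098 353.3589] [-0.089  -0.2059  3.0366]
```

View pics/w3.png

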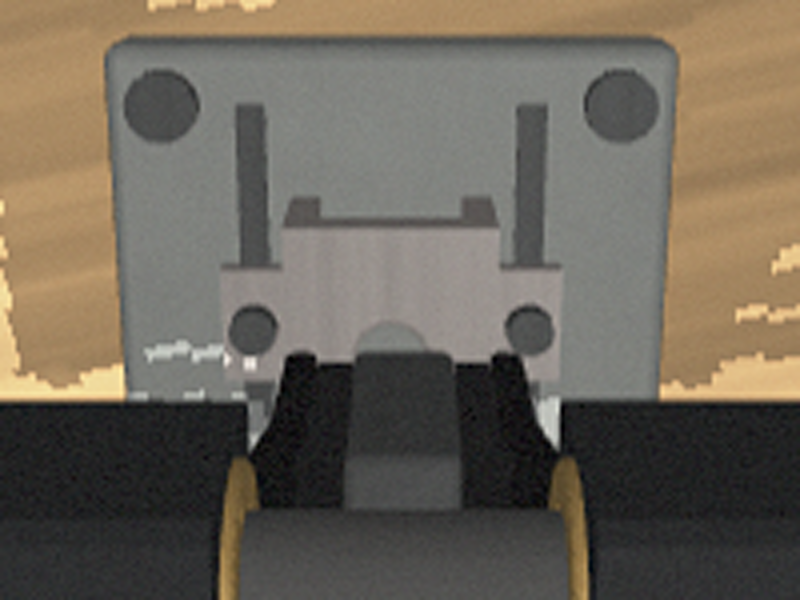

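The hole is centred at crop (391,354), matching the earlier estimate. The block sits about 2 mm to its right, with its rear-bottom edge at row 353 and its rear-top edge at row 456.

Run:
```python
from h import *
np.set_printoptions(precision=4,suppress=True)
c=dict(np.load('w3.npz'));s=robot.state();T=s['tcp_pos'];R=s['tool_rot']
f=lambda u,v,z:rel(T,R,w2(c,u/4+180,v/4+150,z))
print(f(403,353,T[2]-.0087+.001),f(404,456,T[2]+.026),f(391,354,.033),T)
```

```text
[ 0.8383 -0.0075  0.769 ] [ 0.9157  0.0027 -2.6011] [-0.1001 -0.1997  3.0366] [0.4489 0.0956 0.0634]
```

drive_tool(slide=[[0.25, -0.2, 0], [0.25, -0.2, 0.4], [0.25, -0.2, 0.7], [0.25, -0.2, 0.8], [0.25, -0.2, 0.8], [0.25, -0.2, 0.8]], angular=[[0, 0, 0], [0, 0, 0], [0, 0, 0], [0, 0, 0], [0, 0, 0], [0, 0, 0]], claw=[0, 0, 0, 0, 0, 0])

```text
time_s: 6.45
tcp_pos: [0.4452, 0.0942, 0.0545]
tool_rot: [[-0.976, 0.216, -0.0], [0.216, 0.976, -0.0], [0.0, -0.0, -1.0]]
ft_force: [-0.4, -0.7, -0.6]
grip_width: 0.0138
grip_force: 40.0
```

Run:
```python
from h import *
np.set_printoptions(precision=4,suppress=True)
s=robot.state();T=s['tcp_pos'];R=s['tool_rot']
print(T,s['ft_force'],rel(T,R,[.4494,.0934,.033]))
```

```text
[0.4452 0.0942 0.0545] [-0.4284 -0.68   -0.6268] [-0.4236  0.0094  2.1516]
```

drive_tool(slide=[[-0.08, 0, 0], [-0.08, 0, 0], [-0.08, 0, 0.1], [-0.08, 0, 0.2], [-0.08, 0, 0.3], [-0.08, 0, 0.3], [-0.08, 0, 0.3]], angular=[[0, 0, 0], [0, 0, 0], [0, 0, 0], [0, 0, 0], [0, 0, 0], [0, 0, 0], [0, 0, 0]], claw=[0, 0, 0, 0, 0, 0, 0])

```text
time_s: 7.15
tcp_pos: [0.4461, 0.094, 0.0515]
tool_rot: [[-0.976, 0.216, 0.0], [0.216, 0.976, 0.0], [-0.0, 0.0, -1.0]]
ft_force: [0.9, -0.9, -2.0]
grip_width: 0.014
grip_force: 40.0
```

drive_tool(slide=[[0, 0, 0.1], [0, 0, 0.2], [0, 0, 0.3], [0, 0, 0.3], [0, 0, 0.3]], angular=[[0, 0, 0], [0, 0, 0], [0, 0, 0], [0, 0, 0], [0, 0, 0]], claw=[0, 0, 0, 0, 0])

```text
time_s: 7.65
tcp_pos: [0.4462, 0.094, 0.0485]
tool_rot: [[-0.976, 0.216, 0.0], [0.216, 0.976, 0.0], [-0.0, 0.0, -1.0]]
ft_force: [3.1, 0.3, -2.3]
grip_width: 0.0132
grip_force: 40.0
```

drive_tool(slide=[[-0.05, 0, 0.1], [-0.05, 0, 0.2], [-0.05, 0, 0.3], [-0.05, 0, 0.4], [-0.05, 0, 0.5], [-0.05, 0, 0.6], [-0.05, 0, 0.7], [-0.05, 0, 0.7]], angular=[[0, 0, 0], [0, 0, 0], [0, 0, 0], [0, 0, 0], [0, 0, 0], [0, 0, 0], [0, 0, 0], [0, 0, 0]], claw=[0, 0, 0, 0, 0, 0, 0, 0])

```text
time_s: 8.45
tcp_pos: [0.4464, 0.0939, 0.0414]
tool_rot: [[-0.976, 0.216, -0.0], [0.216, 0.976, -0.0], [0.0, -0.0, -1.0]]
ft_force: [1.4, 0.3, -1.9]
grip_width: 0.0137
grip_force: 40.0
```

drive_tool(slide=[[0, 0, 0.05], [0, 0, 0.1], [0, 0, 0.1], [-0.1, 0, 0.1], [-0.2, 0, 0.1], [-0.3, 0, 0.1], [-0.3, 0, 0.1]], angular=[[0, 0, 0], [0, 0, 0], [0, 0, 0], [0, 0, 0], [0, 0, 0], [0, 0, 0], [0, 0, 0]], claw=[0, 0, 0, 0, 0, 0, 0])

```text
time_s: 9.15
tcp_pos: [0.4497, 0.0933, 0.0406]
tool_rot: [[-0.976, 0.216, 0.0], [0.216, 0.976, 0.0], [-0.0, 0.0, -1.0]]
ft_force: [-0.7, 0.6, 2.1]
grip_width: 0.014
grip_force: 40.0
```

drive_tool(slide=[[0, 0, 0], [0, 0, 0], [0, 0, 0], [0, 0, -2], [0, 0, -5], [-4, 0, -5], [-8.2, 0, -5], [-8.5, 0, -5], [-8.5, 0, -5]], angular=[[0, 0, 0], [0, 0, 0], [0, 0, 0], [0, 0, 0], [0, 0, 0], [0, 0, 0], [0, 0, 0], [0, 0, 0], [0, 0, 0]], claw=[0.4, 0.4, 0.4, 0.4, 0.4, 0.4, 0.4, 0.4, 0.4])

```text
time_s: 10.05
tcp_pos: [0.5327, 0.0742, 0.09]
tool_rot: [[-0.976, 0.217, -0.001], [0.217, 0.976, -0.001], [0.0, -0.001, -1.0]]
ft_force: [-1.1, -0.5, -0.6]
grip_width: 0.0351
grip_force: 0.0
```

Run:
```python
from h import *
np.set_printoptions(precision=4,suppress=True)
c=robot.read_camera('wrist');cv2.imwrite('pics/w4.png',cv2.resize(c['frame'][60:320,120:440],None,fx=2.3,fy=2.3,interpolation=cv2.INTER_CUBIC))
np.savez('w4.npz',**{k:c[k] for k in('K','rvec','tvec')})
t=robot.read_camera('top');cv2.imwrite('pics/t4.png',t['frame'])
s=robot.state();T=s['tcp_pos'];R=s['tool_rot'];pr=lambda p:(px(c,p)-[120,60])*2.3
print(T,s['ft_force'],'hookblk top',pr(T+R@[.0828,0,0]+[0,0,-T[2]+.067]),'loopblk',pr(T*[1,1,0]+[0,0,.067]))
```

```text
[0.5315 0.075  0.0902] [-0.2447 -0.5609  0.0426] hookblk top [371.6186  90.1848] loopblk [371.6875 413.4769]
```

View pics/w4.png

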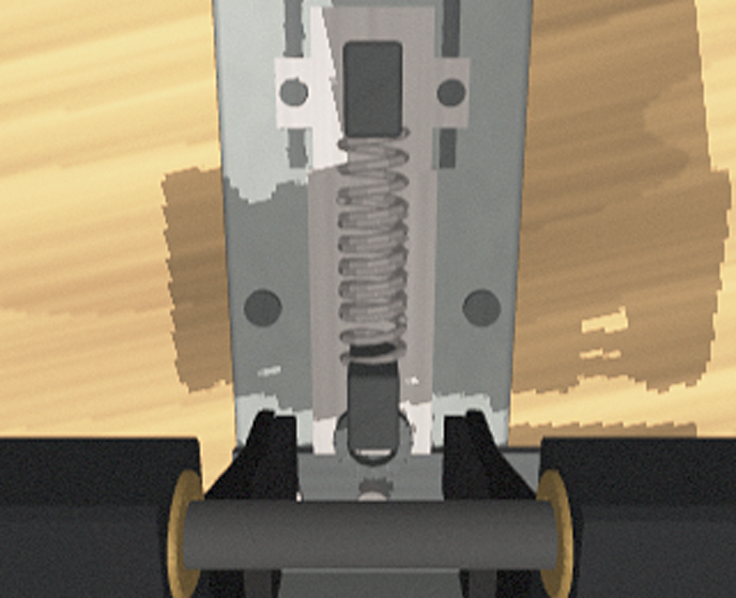

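The hook block is seated on the plate and the spring runs straight along the rail. The loop's front edge is at (373,467), and the post head appears at (373,490). I'll measure the gap between loop and head.

Run:
```python
from h import *
np.set_printoptions(precision=4,suppress=True)
c=dict(np.load('w4.npz'));s=robot.state();T=s['tcp_pos'];R=s['tool_rot']
f=lambda u,v,z:rel(T,R,w2(c,u/2.3+120,v/2.3+60,z))
print('loopfront',f(373,467,.023),'headnear',f(373,490,.033),f(373,490,.030),'hookblk',f(373,41,.067),f(373,135,.067),'loopblk',f(373,362,.067),f(373,450,.067))
print('head L/R at 495',f(357,497,.030),f(388,497,.030))
```

```text
loopfront [-3.775   0.0528  6.7115] headnear [-4.1083  0.0494  5.7111] [-4.2689  0.0505  6.0109] hookblk [9.3728 0.0333 2.3258] [7.2459 0.0339 2.3235] loopblk [1.4576 0.0356 2.3172] [-1.0759  0.0364  2.3144]
head L/R at 495 [-4.5283 -0.4842  6.0108] [-4.5285  0.5518  6.0105]
```

Run:
```python
import cv2
a=cv2.imread('pics/t4.png');cv2.imwrite('pics/t4c.png',cv2.resize(a[140:250,190:300],(660,660),interpolation=cv2.INTER_CUBIC)[:600])
```

```text
(no output)
```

View pics/t4c.png

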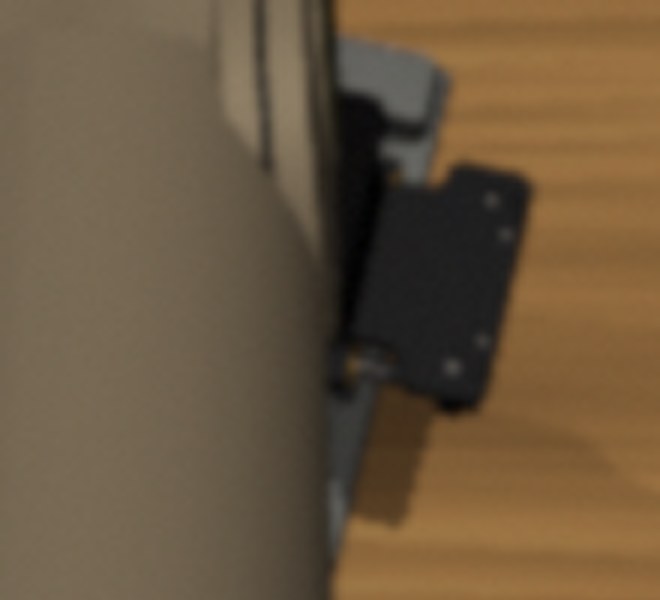

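The top view is occluded by the arm. From the wrist view, hook to post is about 131 mm, so about 21 mm of stretch is needed. I'll grip the loop block now.

drive_tool(slide=[[0, 0, 2.5], [0, 0, 4.5], [0, 0, 5], [0, 0, 5], [0, 0, 5], [0, 0, 5], [0, 0, 5], [0, 0, 5], [0, 0, 5], [0, 0, 5]], angular=[[0, 0, 0], [0, 0, 0], [0, 0, 0], [0, 0, 0], [0, 0, 0], [0, 0, 0], [0, 0, 0], [0, 0, 0], [0, 0, 0], [0, 0, 0]], claw=[0.4, 0.4, 0.4, 0.4, 0, 0, 0, 0, 0, 0], grip_force=50)

```text
time_s: 11.15
tcp_pos: [0.5327, 0.0751, 0.0411]
tool_rot: [[-0.976, 0.216, 0.001], [0.216, 0.976, 0.001], [-0.001, 0.001, -1.0]]
ft_force: [-2.0, 0.5, 6.3]
grip_width: 0.0138
grip_force: 50.0
```

Run:
```python
from h import *
s=robot.state();print(s['tcp_pos'],s['ft_force'],s['grip_width'],s['grip_force'])
```

```text
[0.53274621 0.07505029 0.04110862] [-2.04243181  0.52626183  6.28593612] 0.01380687919497821 50.00190672464669
```

drive_tool(slide=[[0.03, 0, -0.22], [0.07, 0, -0.43], [0.11, 0, -0.65], [0.14, 0, -0.86], [0.18, 0, -1.08], [0.18, 0, -1.08], [0.18, 0, -1.08]], angular=[[0, -1.5, 0], [0, -3, 0], [0, -4.5, 0], [0, -6, 0], [0, -7.5, 0], [0, -7.5, 0], [0, -7.5, 0]], claw=[0, 0, 0, 0, 0, 0, 0])

```text
time_s: 11.85
tcp_pos: [0.5307, 0.0755, 0.0517]
tool_rot: [[-0.968, 0.216, 0.128], [0.214, 0.976, -0.028], [-0.131, 0.001, -0.991]]
ft_force: [1.7, -0.3, 5.0]
grip_width: 0.0139
grip_force: 50.0
```

drive_tool(slide=[[-0.3, 0, 0], [-0.6, 0, 0], [-0.9, 0, 0], [-1.2, 0, 0], [-1.5, 0, 0], [-1.8, 0, 0], [-2.05, 0, 0], [-2.05, 0, 0], [-2.05, 0, 0]], angular=[[0, 0, 0], [0, 0, 0], [0, 0, 0], [0, 0, 0], [0, 0, 0], [0, 0, 0], [0, 0, 0], [0, 0, 0], [0, 0, 0]], claw=[0, 0, 0, 0, 0, 0, 0, 0, 0])

```text
time_s: 12.75
tcp_pos: [0.5494, 0.0708, 0.0532]
tool_rot: [[-0.968, 0.216, 0.125], [0.214, 0.976, -0.029], [-0.128, -0.001, -0.992]]
ft_force: [-6.7, 2.0, 2.0]
grip_width: 0.0138
grip_force: 50.0
```

Run:
```python
from h import *
np.set_printoptions(precision=4,suppress=True)
c=robot.read_camera('wrist');cv2.imwrite('pics/w5.png',cv2.resize(c['frame'][60:320,120:440],None,fx=2.3,fy=2.3,interpolation=cv2.INTER_CUBIC))
t=robot.read_camera('scene');cv2.imwrite('pics/s5.png',cv2.resize(t['frame'][150:250,250:370],None,fx=5,fy=5,interpolation=cv2.INTER_CUBIC))
a=cv2.imread('pics/w5.png');b=cv2.imread('pics/s5.png')
h=500;m=np.hstack([cv2.resize(a[:,150:590],(400,h)),cv2.resize(b,(400,h))]);cv2.imwrite('pics/m5.png',m)
s=robot.state();print(s['tcp_pos'],s['ft_force'])
```

```text
[0.5494 0.0709 0.0532] [-7.2853  2.8239  2.2596]
```

View pics/m5.png

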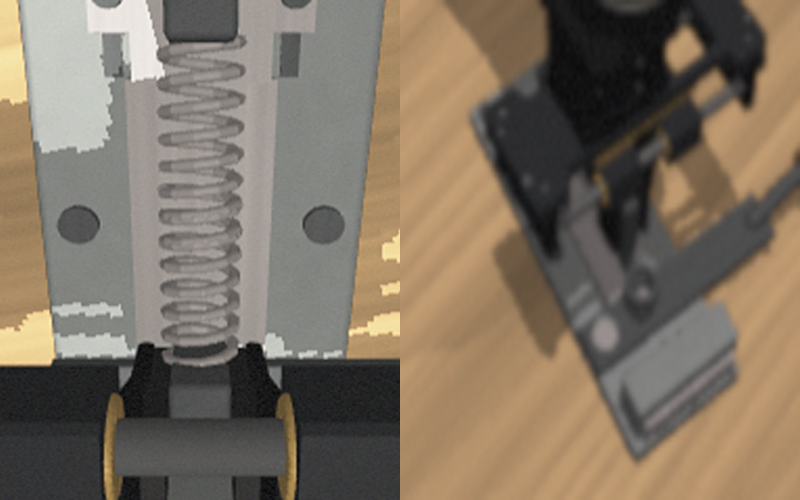

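The left half shows the spring stretched evenly, straight along the rail. The right half (scene view) shows the loop ring around (640,292) with the pale post head inside it. I'll lower half way, watching the force.

drive_tool(slide=[[-0.05, 0, 0.2], [-0.08, 0, 0.4], [-0.11, 0, 0.6], [-0.13, 0, 0.75], [-0.13, 0, 0.75]], angular=[[0, 1.2, 0], [0, 2.3, 0], [0, 3.5, 0], [0, 4.4, 0], [0, 4.4, 0]], claw=[0, 0, 0, 0, 0])

```text
time_s: 13.35
tcp_pos: [0.5517, 0.0702, 0.0456]
tool_rot: [[-0.975, 0.216, 0.049], [0.216, 0.976, -0.012], [-0.051, -0.001, -0.999]]
ft_force: [-5.6, 2.6, 1.3]
grip_width: 0.0137
grip_force: 50.0
```

Run:
```python
from h import *
s=robot.state();print(s['tcp_pos'],s['ft_force'],s['torque'])
```

```text
[0.55168676 0.07022803 0.0456285 ] [-5.62300758  2.5552505   1.30412731] [ 0.67205376  1.78786504 -0.07398622]
```

drive_tool(slide=[[-0.03, 0, 0.2], [-0.06, 0, 0.4], [-0.06, 0, 0.5], [-0.06, 0, 0.5]], angular=[[0, 1.2, 0], [0, 2.3, 0], [0, 2.9, 0], [0, 2.9, 0]], claw=[0, 0, 0, 0])

```text
time_s: 13.75
tcp_pos: [0.5523, 0.0702, 0.0412]
tool_rot: [[-0.976, 0.216, -0.0], [0.216, 0.976, -0.001], [0.0, -0.001, -1.0]]
ft_force: [-9.6, 2.3, 9.6]
grip_width: 0.0134
grip_force: 50.0
```

Run:
```python
from h import *
s=robot.state();print(s['tcp_pos'],s['ft_force'],s['torque'])
```

```text
[0.55234846 0.07024462 0.04122303] [-9.56425512  2.29952289  9.56738293] [ 0.43888277  2.32415453 -0.07758638]
```

drive_tool(slide=[[0.1, 0, 0], [0.2, 0, 0], [0.3, 0, 0], [0.4, 0, 0], [0.4, 0, 0]], angular=[[0, 0, 0], [0, 0, 0], [0, 0, 0], [0, 0, 0], [0, 0, 0]], claw=[0, 0, 0, 0, 0])

```text
time_s: 14.25
tcp_pos: [0.5492, 0.071, 0.0413]
tool_rot: [[-0.976, 0.216, 0.002], [0.216, 0.976, -0.001], [-0.002, -0.0, -1.0]]
ft_force: [-4.6, 1.2, 0.3]
grip_width: 0.0132
grip_force: 50.0
```

Run:
```python
from h import *
s=robot.state();print(s['tcp_pos'],s['ft_force'],s['torque'])
```

```text
[0.54919262 0.07096907 0.04131468] [-4.62241681  1.22850527  0.27443815] [ 0.35515775  1.23681207 -0.07456459]
```

The force along the spring fell far faster than the spring rate explains, so the loop is now bearing on the neck. I'll release gently and back off upwards.

drive_tool(slide=[[0.1, 0, 0], [0.15, 0, 0], [0.15, 0, 0], [0.15, 0, 0], [0.15, 0, 0], [0.15, 0, 0], [0.15, 0, 0], [0.15, 0, -3], [0.15, 0, -7], [0.15, 0, -11], [4, 0, -15], [9, 0, -17], [14, 0, -17], [14, 0, -17], [14, 0, -17]], angular=[[0, 0, 0], [0, 0, 0], [0, 0, 0], [0, 0, 0], [0, 0, 0], [0, 0, 0], [0, 0, 0], [0, 0, 0], [0, 0, 0], [0, 0, 0], [0, 0, 0], [0, 0, 0], [0, 0, 0], [0, 0, 0], [0, 0, 0]], claw=[0, 0, 0.4, 0.4, 0.4, 0.4, 0.4, 0.4, 0.4, 0.4, 0.4, 0.4, 0.4, 0.4, 0.4])

```text
time_s: 15.75
tcp_pos: [0.4117, 0.1021, 0.2118]
tool_rot: [[-0.977, 0.214, 0.005], [0.214, 0.977, 0.002], [-0.004, 0.003, -1.0]]
ft_force: [1.3, 0.0, -0.3]
grip_width: 0.0349
grip_force: 0.0
```

Run:
```python
from h import *
s=robot.state();print(s['tcp_pos'],s['ft_force'])
t=robot.read_camera('scene')['frame'][140:250,250:370];w=robot.read_camera('top')['frame'][150:250,190:290]
a=cv2.resize(t,(436,400),interpolation=cv2.INTER_CUBIC)[:, :400];b=cv2.resize(w,(400,400),interpolation=cv2.INTER_CUBIC)
cv2.imwrite('pics/m6.png',np.hstack([a,b]))
```

```text
[0.41167661 0.1021284  0.21184221] [ 1.30082153  0.04369335 -0.34718141]
```

View pics/m6.png

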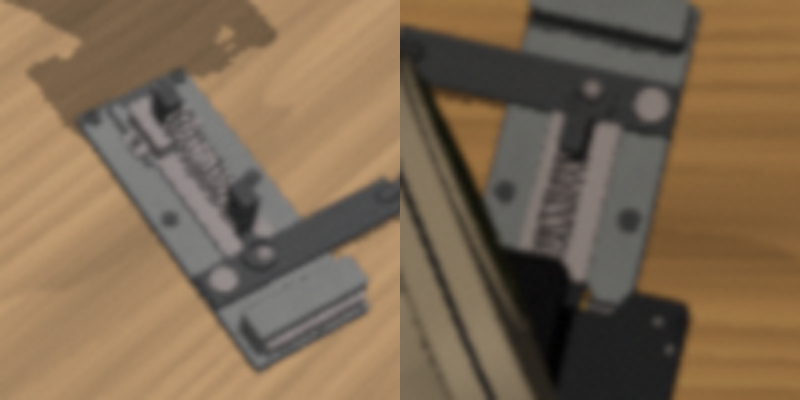

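The scene view shows the hook block on the anchor at (165,100) and the coil taut. The loop lies around the post at (262,252), with the head above it. The top view agrees: the post head at (592,88) is in line with the loop block. The robot is touching nothing, so I'm handing in the job.

```bash
python3 -c "
from bench import robot
print(robot.close_job())"
```

```text
the job is handed in; nothing more can be done
None
```

The spring is fitted and the job handed in: the hook is down in the anchor hole, the loop is under the post head and the coil is taut, at about 16 s on the robot's clock; the hand-in returned no verdict.

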